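# Lock the carving stand: key the knurled collar onto its pins and hold it home

### The arm

A 6-joint arm with a two-finger parallel gripper is mounted at the origin on the work surface. World frame = base frame: x ahead of the robot, y to its left, z up, the work surface at z = 0. Lengths are in m, angles in degrees, forces in N, time in s.
With the tool pointing down it reaches from about 0.375 to 0.9 m from the base axis. Payload 3.1 kg.
Tool frame: the origin (TCP) lies midway between the tips of the shut fingers; the grasp point (between the pads) lies bot.hold_point_z behind it (bot.hold_point_z is the distance from the TCP to the grasp point, in m); z points along the fingers, y is the direction in which the jaws open and shut (so a half turn about z gives the same grasp; the last joint's range is limited). The gripper opens to 87 mm and grips with 3 to 60 N. Pads are 19 mm wide; open, the fingers measure 117 mm over their backs; the gripper's body (75 mm by 190 mm) begins 51 mm behind the grasp point.
Start: joints at [59.845, 30.224, 82.088, -0, 67.689, -10.227], TCP at [0.213, 0.588, 0.223] pointing down, gripper open.
Joint ranges: [-176.69, 176.69], [-43.24, 126.21], [12.49, 139.97], [-82, 262], [0, 151.66], [-163.58, 163.58]. Speed limits (degrees/s): [159.86, 159.86, 180, 180, 180, 180].

### API

Orientations are given as a 3x3 rotation matrix whose columns are the frame's x, y, z axes.
In Python, from rig import bot, vision gives the robot as it stands.
- The arm moves only by the shell command python3 -m inch 'ROWS'. ROWS is JSON, a list of rows, each a list of 5 numbers: the finger opening in mm, from 0 to 87, then the shift along the tool's x, y, z in mm, then the turn about the tool's z in rad. In form: [[hand, dx, dy, dz, roll], ...]. A call has 1 to 8 rows; each row is the pose to reach, as a shift and turn from the pose measured when the call began, along the tool's axes at that moment; what a row does not reach only later rows make up. A row lasts 1/10 s, in which the tool goes at most 50 mm and 8.59 degrees, less where a joint would pass 70% of its speed; a pose out of reach is approached as far as the arm can. A call with a gripper value outside its range is refused whole. The fingers move at their own pace and stop on an object; the grip force is fixed at half the most. Time passes only in rows, so rows that repeat a pose let the fingers close. It gives the time, the measured TCP pose, the force and the opening at its end, in the units of the state.
- bot.read_state(): the state, without advancing time (a new reading comes with each control period).
- vision.capture(name): name is "scene" or "top" or "wrist"; returns (picture, depth): 420x560x3 uint8, red, green, blue; 420x560 float32, m along the optical axis (not along the pixel's ray), 0 where there is no reading.
- vision.camera_model(name): a dict with "intrinsics" (3x3 intrinsics, pixels), "camera_from_world" (4x4, takes a point from world to camera coordinates). Camera axes: x right, y down, z forward; pixel columns grow to the right and rows downward; lengths in m; the calibration is good to about 2 mm. The wrist camera is an equidistant fisheye: a pixel r from the principal point sees the ray r / f radians off the axis. A picture is of the moment at which its call begins: read the wrist's pose just before it. camera_model takes no time and is no camera call; for the wrist camera it gives the pose at the moment of the call.
- bot.hand_in(): hands the job in, once; it reports no verdict.
The state is a dict: "time_s": time; "joint_positions": joint angles; "qvel": joint speeds; "tau": joint torques, N m; "position": TCP position; "tcp_rot": TCP orientation; "force": force on the tool from outside, world axes, zero at the start; "moment": the same for the moment, N m; "opening": opening from 0.0 (shut) to 1.0 (fully open).
Only numpy, scipy, OpenCV 4.12 (cv2) and the standard library are available. Lean on these libraries where they do the work, as an engineer would, in place of code of your own. Each camera call takes 0.05 s, during which the arm holds its last target. There are 200 camera calls.

### The job

Fit the knurled aluminium collar, closed side up, over the stem of the carving stand, turn it until the keyways hidden inside it drop over the stem's pins, and push it fully home against the sprung ring. The spring lifts it again if you let go, so finish while still holding it pushed home, ready for someone to tighten the locking screw. Leave the other things on the bench where they are.

Things in the scene. Friction and masses are not known exactly. Their poses are not given: they have to be found in the camera images.
- collar_center (a point): Centre (on the axis, half-way up) of the knurled collar: a loose bare-aluminium cap-shaped cylinder with fine upright ribs all round, outside diameter 54, height 42, 0.16 to 0.26 kg, standing on the bench, closed flat top up; z is its axis, up. Its underside is 21 below. The collar, the spacer and the turned knob may stand in each other's places.
- collar_mouth (a point): Centre of the collar's underside. A round blind hole of diameter 25, 36 deep, opens here, with three straight keyways (about 9 wide, out to radius 19, as deep as the hole) 120 degrees apart, one of them along this frame's x. They fit the pins in any of the three ways round.
- stem_top (a point): Centre of the top of the stand's upright steel stem, 88 above the bench: diameter 22, its top bevelled to 14 over 4 mm. The stand is fixed, its place varies: a grey round foot of diameter 120, then a shoulder of diameter 72 up to 50 above the bench, then the stem. The collar's centre is 6 above this point when it rests on the pins, 5 below when the keyways have dropped, 12 below when fully home.
- pin_level (a point): Point on the stem's axis, 73 above the bench, at the height of the upper sides of its three like steel pins, 120 degrees apart, each 5 wide and 5 thick, sticking out sideways to radius 17. Where they point differs each time and no frame here tells it. Turn the collar under light pressure, in small steps: within 120 degrees it drops, when the keyways are within about 6 degrees of the pins.
- spring_ring (a joint): Travel in m of the sprung flat steel ring (diameter 62, 5 thick) round the stem, under the pins: 0 = up (its top 62 above the bench), 0.007 = pressed right down (its top 55 above the bench). The spring takes 5 N to start moving and 9 N at full travel, so the collar's weight does not press it down.
- spacer_center (a point): Centre of a smooth plain aluminium disc, diameter 66, height 16, loose on the bench; a bystander.
- knob_center (a point): Centre of a turned pale wooden knob, diameter up to 56, height 46, loose on the bench; a bystander.
- gouge_a_mid (a point): Middle of a carving gouge with dark handle, 210 long, 24 thick, lying on the bench with its length along this frame's x, between the robot and the stand; a bystander.
- gouge_b_mid (a point): Middle of a carving gouge with pale handle, 230 long, 24 thick, lying on the bench with its length along this frame's x, beyond the stand; a bystander.
- mallet_mid (a point): Middle of a round wooden mallet, standing on its head with the handle up, 92 across, 230 tall; a bystander.
- jar_mid (a point): Middle of a wax jar, diameter 68, 70 tall; a bystander.
Not all that is in view belongs to the job. What is meant by the part that bears collar_center is not pink, and is the larger of those in its own colour.

How it is judged (in metres and radians):
On the way, in this order (a step that is already met when the one before it is completed fails the run):
1. the collar is lifted off the bench (height (world z) of collar_center above 0.06 m), for 0.1 s.
2. the collar is upright on the stem and its keyways have dropped over the pins (horizontal distance between collar_center and stem_top below 0.004 m and angle between collar_center's own z axis and vertical below 0.12 rad and z of collar_center in the frame of stem_top below 0 m), for 0.1 s.
At the end, for the whole second after the job is handed in: The collar is over the stem (axis within 4 mm, upright within 0.12 rad) with its keyways on the pins, pushed to within 2.5 mm of fully home (sprung ring down more than 4.5 mm), and the robot is still holding it there with at least 1.5 N (horizontal distance between collar_center and stem_top below 0.004 m and angle between collar_center's own z axis and vertical below 0.12 rad and z of collar_center in the frame of stem_top below -0.0095 m and value of joint spring_ring above 0.0045 m and contact force between any of the fingers, the arm and collar above 1.5 N); the arm keeps its last pose, push and grip.
It fails at once if a bystander on the bench is shifted or lifted by more than 30 mm (distance of any of spacer_center, knob_center, gouge_a_mid, gouge_b_mid, mallet_mid, jar_mid from where it was at the start of the episode above 0.03 m).
It fails at once if the mallet or the jar is knocked over (angle between any of mallet_mid, jar_mid's own z axis and vertical above 0.5 rad).
It also fails if it takes over 64 s, if anything falls off the work surface, if the arm or the gripper's body presses on something with over 40 N, if the wrist force passes 120 N, or if a joint passes its speed limit or range.

## Working session

There is one attempt and no reset: what is moved stays moved. The work goes in short steps, Python scripts to look and compute and a shell command to move; the robot and the scene stay as the last step left them, time stands still between calls to the robot, and variables do not carry over. Pictures are saved under pics/ and viewed, about 8 in all and at most 12, crops included, and the job is handed in when it is done.

```bash
ls; mkdir -p pics; python3 - <<'E'
from rig import bot, vision
import cv2,numpy as np
s=bot.read_state();print(s['time_s'],s['position'],np.round(s['tcp_rot'],3),s['opening'],bot.hold_point_z)
for n in ['scene','top']:
    p,d=vision.capture(n);cv2.imwrite(f'pics/{n}0.png',p[:,:,::-1]);np.save(f'pics/{n}0.npy',d)
    m=vision.camera_model(n);print(m)
E
```

```text
pics
0.0 [0.21259822 0.58693045 0.22155892] [[-0.94   0.341 -0.001]
 [ 0.341  0.94  -0.002]
 [ 0.    -0.002 -1.   ]] 1.0021620292672326 0.0187
{'intrinsics': array([[470.3776282 ,   0.        , 286.33582534],
       [  0.        , 470.3776282 , 203.69356598],
       [  0.        ,   0.        ,   1.        ]]), 'camera_from_world': array([[ 0.86008015,  0.50982676,  0.01840706, -0.53931999],
       [ 0.36425515, -0.58843832, -0.72184384, -0.05710298],
       [-0.35718389,  0.62754842, -0.69181113,  1.27989055],
       [ 0.        ,  0.        ,  0.        ,  1.        ]])}
{'intrinsics': array([[403.2562575 ,   0.        , 277.16125002],
       [  0.        , 403.2562575 , 212.27062431],
       [  0.        ,   0.        ,   1.        ]]), 'camera_from_world': array([[ 0.01479821, -0.99978628,  0.01443645,  0.10945387],
       [-0.99419407, -0.01625134, -0.10636747,  0.55668584],
       [ 0.10657935, -0.01277859, -0.99422208,  0.89054202],
       [ 0.        ,  0.        ,  0.        ,  1.        ]])}
```

View pics/scene0.png

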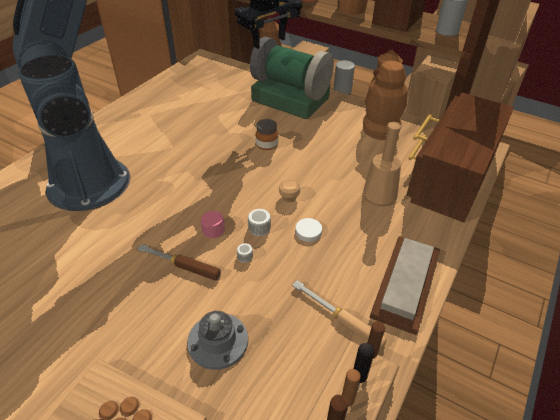

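View pics/top0.png

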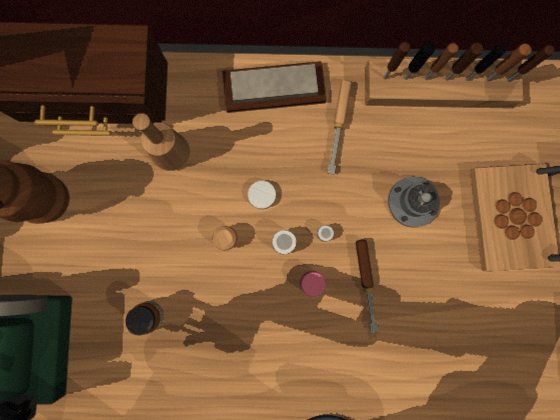

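The collar is the larger ribbed silver cap, at top (284,241). The small ribbed one at (326,233) and the pink one at (313,284) are decoys. Also in the top view: spacer (262,194), knob (225,238), stand (414,202), gouges (365,285) and (340,125), mallet (160,140), jar (142,320).

```bash
cat > h.py <<'E'
from rig import bot, vision
import cv2,numpy as np
def cloud(n,d):
    m=vision.camera_model(n);K=m['intrinsics'];T=m['camera_from_world']
    v,u=np.mgrid[0:420,0:560]
    P=np.stack([(u-K[0,2])/K[0,0]*d,(v-K[1,2])/K[1,1]*d,d],-1)
    W=(P-T[:3,3])@T[:3,:3]
    W[d<=0]=np.nan
    return W
def circ(W,c,r,z0,z1):
    q=W[c[1]-r:c[1]+r,c[0]-r:c[0]+r].reshape(-1,3)
    q=q[(q[:,2]>z0)&(q[:,2]<z1)].astype(np.float32)
    if len(q)<3: return None
    (x,y),R=cv2.minEnclosingCircle(q[:,:2].copy())
    return np.round([x,y,R,*q.mean(0),len(q)],4)
E
python3 - <<'E'
from h import *
W=cloud('top',np.load('pics/top0.npy'))
print('bench',W[300,250],W[280,450])
for n,c,r,a,b in [('collar',(284,241),20,.03,.06),('small',(326,233),12,.015,.06),('pink',(313,284),18,.02,.06),('knob',(225,238),20,.02,.08),('spacer',(262,194),20,.01,.03),('foot',(414,202),32,.005,.03),('shoulder',(414,202),32,.04,.053),('ring',(414,202),32,.057,.066),('stem',(418,200),32,.075,.1),('mallet',(160,140),40,.03,.3),('jar',(142,320),25,.05,.1),('gougeA',(365,285),50,.008,.05),('gougeB',(340,125),50,.008,.05)]:
    print(n,circ(W,c,r,a,b))
S=cloud('scene',np.load('pics/scene0.npy'))
print('scene bench',S[150,180])
for n,c,r,a,b in [('collar',(259,222),16,.03,.06),('foot',(217,335),40,.005,.03),('ring',(217,335),32,.057,.066),('stem',(213,325),32,.075,.1)]:
    print(n,circ(S,c,r,a,b))
E
```

```text
bench [0.35464167 0.17699909 0.00221715] [ 4.06221346e-01 -2.86571095e-01 -3.53717074e-04]
collar [4.879e-01 1.017e-01 2.780e-02 4.880e-01 1.018e-01 4.240e-02 4.630e+02]
small [5.097e-01 6.900e-03 1.850e-02 5.090e-01 7.500e-03 2.820e-02 2.010e+02]
pink [3.954e-01 3.600e-02 2.800e-02 3.959e-01 3.700e-02 4.190e-02 4.970e+02]
knob [4.949e-01 2.351e-01 2.760e-02 4.944e-01 2.339e-01 4.430e-02 4.750e+02]
spacer [5.981e-01 1.541e-01 3.290e-02 5.975e-01 1.543e-01 1.670e-02 6.240e+02]
foot [ 5.890e-01 -2.106e-01  6.810e-02  5.831e-01 -1.924e-01  1.310e-02
  1.158e+03]
shoulder [ 5.876e-01 -2.032e-01  3.650e-02  5.798e-01 -1.869e-01  4.890e-02
  2.010e+02]
ring [ 5.874e-01 -2.031e-01  3.230e-02  5.869e-01 -2.014e-01  6.240e-02
  4.900e+02]
stem [ 5.842e-01 -2.044e-01  1.470e-02  5.868e-01 -2.014e-01  8.560e-02
  9.600e+01]
mallet [7.247e-01 4.044e-01 8.760e-02 7.111e-01 3.783e-01 1.158e-01 2.601e+03]
jar [3.170e-01 4.049e-01 3.030e-02 3.173e-01 4.035e-01 6.990e-02 6.870e+02]
gougeA [ 3.981e-01 -4.470e-02  1.270e-01  4.122e-01 -5.890e-02  2.510e-02
  1.102e+03]
gougeB [ 7.908e-01 -1.860e-02  1.412e-01  8.230e-01 -5.100e-03  2.800e-02
  2.204e+03]
scene bench [0.11796426 0.24294298 0.00200043]
collar [4.883e-01 1.015e-01 2.850e-02 4.908e-01 9.840e-02 4.150e-02 3.520e+02]
foot [ 5.787e-01 -1.841e-01  8.070e-02  6.015e-01 -2.176e-01  1.340e-02
  1.500e+03]
ring [ 5.878e-01 -2.029e-01  3.290e-02  5.900e-01 -2.054e-01  6.260e-02
  5.860e+02]
stem [ 5.903e-01 -2.033e-01  1.420e-02  5.897e-01 -2.043e-01  8.480e-02
  1.310e+02]
```

```bash
python3 -m inch '[[87,-424,-362,80,0],[87,-424,-362,80,0],[87,-424,-362,80,0],[87,-424,-362,80,0],[87,-424,-362,80,0],[87,-424,-362,80,0],[87,-424,-362,80,0],[87,-424,-362,80,0]]'; cat >> h.py <<'E'
def goto(x,y,z=None):
    s=bot.read_state();p=np.array(s['position']);R=np.array(s['tcp_rot'])
    t=np.array([x,y,p[2] if z is None else z])
    print('t',round(s['time_s'],2),'pos',np.round(p,4),'j',np.round(s['joint_positions'],1),'F',np.round(s['force'],1),'open',round(s['opening'],3),'| shift mm',np.round(R.T@(t-p)*1000,1),'tilt',np.round(R[:,2],4))
E
python3 -c "
from h import *
goto(.488,.1016,.12)"
```

```text
time_s: 0.9
position: [0.4085, 0.2412, 0.1652]
tcp_rot: [[-0.94, 0.341, -0.001], [0.341, 0.94, -0.002], [0.0, -0.002, -1.0]]
force: [0.7, 1.4, 0.2]
opening: 0.999
t 0.9 pos [0.4085 0.2412 0.1652] j [ 1.710e+01  2.390e+01  1.066e+02 -1.000e-01  4.960e+01 -5.290e+01] F [0.7 1.4 0.2] open 0.999 | shift mm [-122.3 -104.1   45.3] tilt [-0.0011 -0.0017 -1.    ]
```

```bash
python3 -m inch '[[87,-122,-104,45,0],[87,-122,-104,45,0],[87,-122,-104,45,0],[87,-122,-104,45,0],[87,-122,-104,45,0],[87,-122,-104,45,0]]' >/dev/null; 
python3 - <<'E'
from h import *
goto(.488,.1016,.12)
m=vision.camera_model('wrist')
p,d=vision.capture('wrist');cv2.imwrite('pics/w1.png',p[:,:,::-1]);np.save('pics/w1.npy',d)
np.savez('pics/w1m.npz',**m);print(m)
# predicted pixel of the collar top centre
K,T=m['intrinsics'],m['camera_from_world']
c=T[:3,:3]@np.array([.488,.1016,.042])+T[:3,3];th=np.arctan2(np.hypot(c[0],c[1]),c[2]);ph=np.arctan2(c[1],c[0])
print(K[0,2]+K[0,0]*th*np.cos(ph),K[1,2]+K[1,1]*th*np.sin(ph))
E
```

```text
t 1.5 pos [0.4871 0.1018 0.12  ] j [-1.000e+00  2.980e+01  1.056e+02 -1.000e-01  4.480e+01 -7.100e+01] F [-1.3 -0.3  0.4] open 0.999 | shift mm [-0.9  0.1 -0. ] tilt [-0.0028 -0.0013 -1.    ]
{'intrinsics': array([[325.1922621 ,   0.        , 274.30648186],
       [  0.        , 325.1922621 , 208.05555398],
       [  0.        ,   0.        ,   1.        ]]), 'camera_from_world': array([[ 0.34192791,  0.93972484, -0.00159192, -0.26133357],
       [ 0.90419831, -0.3285389 ,  0.27292419, -0.41256864],
       [ 0.25595063, -0.09475981, -0.96203423,  0.17695688],
       [ 0.        ,  0.        ,  0.        ,  1.        ]])}
275.51542525463793 216.78717604238136
```

View pics/w1.png

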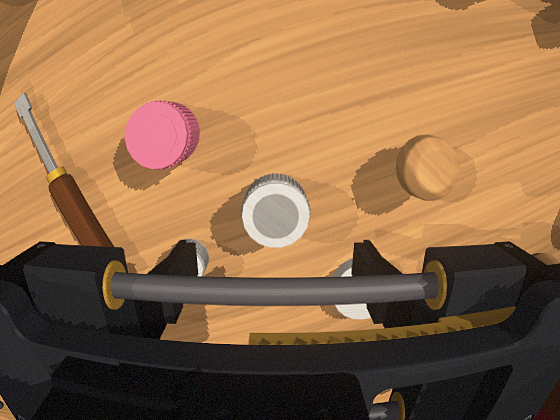

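The wrist view shows the ribbed collar with its top centre at about (276,215), within 2 px of the prediction, and nothing lies between the jaws and the collar. I'll refine with the wrist depth and then grasp.

```bash
cat >> h.py <<'E'
def wcloud(d,m):
    K=m['intrinsics'];T=m['camera_from_world']
    v,u=np.mgrid[0:420,0:560]
    x=(u-K[0,2])/K[0,0];y=(v-K[1,2])/K[1,1];th=np.hypot(x,y)+1e-9
    P=np.stack([x/th*np.tan(th)*d,y/th*np.tan(th)*d,d],-1)
    W=(P-T[:3,3])@T[:3,:3];W[d<=0]=np.nan
    return W
E
python3 - <<'E'
from h import *
W=wcloud(np.load('pics/w1.npy'),np.load('pics/w1m.npz'))
print(W[60,300]);r=circ(W,(276,212),40,.038,.047);print(r)
goto(r[0],r[1],.013)
E
```

```text
[ 0.37611024  0.16466319 -0.00085091]
[4.872e-01 1.018e-01 2.650e-02 4.865e-01 1.019e-01 4.240e-02 3.388e+03]
t 1.55 pos [0.4868 0.1024 0.1203] j [-1.000e+00  2.980e+01  1.056e+02 -1.000e-01  4.480e+01 -7.100e+01] F [-0.6  1.3  0.2] open 0.998 | shift mm [ -0.8  -0.2 107.3] tilt [-0.0024 -0.0013 -1.    ]
```

```bash
python3 -m inch '[[87,-0.6,0,40,0],[87,-0.6,0,75,0],[87,-0.6,0,95,0],[87,-0.6,0,107,0],[87,-0.6,0,107,0],[40,-0.6,0,107,0],[40,-0.6,0,107,0],[40,-0.6,0,107,0]]'; python3 -m inch '[[40,0,0,0,0],[40,0,0,0,0],[40,0,0,-10,0],[40,0,0,-40,0],[40,0,0,-80,0],[40,0,0,-120,0],[40,0,0,-120,0]]'
python3 - <<'E'
from h import *
goto(.5876,-.203,.14)
E
```

```text
time_s: 2.35
position: [0.4879, 0.1022, 0.0144]
tcp_rot: [[-0.94, 0.34, -0.0], [0.34, 0.94, -0.001], [-0.0, -0.001, -1.0]]
force: [-0.1, 0.5, 0.6]
opening: 0.813
time_s: 3.05
position: [0.4913, 0.1024, 0.1394]
tcp_rot: [[-0.94, 0.34, 0.011], [0.34, 0.94, -0.001], [-0.011, 0.002, -1.0]]
force: [1.0, -0.8, -2.0]
opening: 0.608
t 3.05 pos [0.4913 0.1024 0.1394] j [-1.000e+00  2.790e+01  1.047e+02 -1.000e-01  4.680e+01 -7.100e+01] F [ 1.  -0.8 -2. ] open 0.608 | shift mm [-194.4 -254.5    0.9] tilt [ 0.0109 -0.0015 -0.9999]
```

```bash
python3 -m inch '[[40,-150,-235,-10,0],[40,-150,-235,-10,0],[40,-150,-235,-10,0],[40,-150,-235,-10,0],[40,-150,-235,-10,0],[40,-150,-235,-10,0],[40,-150,-235,-10,0],[40,-150,-235,-10,0]]'
python3 - <<'E'
from h import *
goto(.5876,-.203,.135)
m=vision.camera_model('wrist')
p,d=vision.capture('wrist');cv2.imwrite('pics/w2.png',p[:,:,::-1]);np.save('pics/w2.npy',d);np.savez('pics/w2m.npz',**m)
W=wcloud(d,m)
K,T=m['intrinsics'],m['camera_from_world']
c=T[:3,:3]@np.array([.5876,-.203,.088])+T[:3,3];th=np.arctan2(np.hypot(c[0],c[1]),c[2]);ph=np.arctan2(c[1],c[0])
print(K[0,2]+K[0,0]*th*np.cos(ph),K[1,2]+K[1,1]*th*np.sin(ph))
E
```

```text
time_s: 3.85
position: [0.551, -0.1696, 0.1493]
tcp_rot: [[-0.94, 0.342, 0.008], [0.342, 0.94, 0.0], [-0.007, 0.003, -1.0]]
force: [-0.0, 0.9, -1.6]
opening: 0.605
t 3.85 pos [ 0.551  -0.1696  0.1493] j [-28.3  31.8  93.5   0.3  54.3 -98.5] F [-0.   0.9 -1.6] open 0.605 | shift mm [-45.7 -18.9  14.6] tilt [ 8.1e-03  5.0e-04 -1.0e+00]
250.54493675562503 277.34819981548753
```

View pics/w2.png

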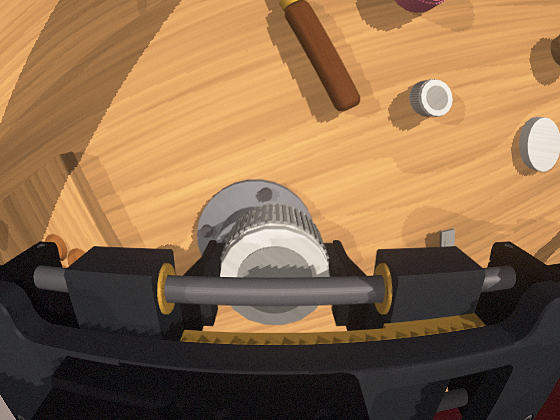

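The collar sits squarely between the jaws, top centred at about (275,262). The stem is hidden behind it, so I'll check the collar's offset in the hand from depth.

```bash
python3 - <<'E'
from h import *
from scipy.optimize import least_squares
m=np.load('pics/w2m.npz');W=wcloud(np.load('pics/w2.npy'),m)
C=-m['camera_from_world'][:3,:3].T@m['camera_from_world'][:3,3]
s=bot.read_state();p=np.array(s['position']);R=np.array(s['tcp_rot'])
q=W[195:275,215:335].reshape(-1,3);q=(q-p)@R*1000   # tool frame mm
q=q[np.hypot(q[:,0],q[:,1])<40]
h=np.histogram(q[:,2],np.arange(-45,20,3));print(list(zip(h[1],h[0])))
b=q[(q[:,2]>-24)&(q[:,2]<8)]
f=least_squares(lambda t:np.hypot(b[:,0]-t[0],b[:,1]-t[1])-27,[0,0],loss='soft_l1');print('side fit R27 (tool x,y)',f.x,len(b),np.std(f.fun))
f=least_squares(lambda t:np.hypot(b[:,0]-t[0],b[:,1]-t[1])-t[2],[0,0,27],loss='soft_l1');print('free R',f.x)
print('top z',np.median(q[q[:,2]<-24][:,2]), 'under z',q[np.hypot(q[:,0],q[:,1])<30][:,2].max())
E
```

```text
[(np.int64(-45), np.int64(0)), (np.int64(-42), np.int64(0)), (np.int64(-39), np.int64(1)), (np.int64(-36), np.int64(1)), (np.int64(-33), np.int64(7)), (np.int64(-30), np.int64(2283)), (np.int64(-27), np.int64(1918)), (np.int64(-24), np.int64(263)), (np.int64(-21), np.int64(535)), (np.int64(-18), np.int64(254)), (np.int64(-15), np.int64(184)), (np.int64(-12), np.int64(201)), (np.int64(-9), np.int64(194)), (np.int64(-6), np.int64(183)), (np.int64(-3), np.int64(174)), (np.int64(0), np.int64(133)), (np.int64(3), np.int64(119)), (np.int64(6), np.int64(115)), (np.int64(9), np.int64(64)), (np.int64(12), np.int64(39)), (np.int64(15), np.int64(8))]
side fit R27 (tool x,y) [-0.24836508 -1.61172764] 2321 1.2816048765927146
free R [-3.28506659 -1.6157602  29.63723201]
top z -27.089464599132032 under z 150.81935650987586
```

```bash
python3 -m inch '[[40,-30,-12,5,0],[40,-45.5,-19,10,0],[40,-45.5,-19,20,0],[40,-45.5,-19,28,0],[40,-45.5,-19,28,0],[40,-45.5,-19,28,0]]'
python3 - <<'E'
from h import *
goto(.5876,-.203,.110)
p,d=vision.capture('scene');np.save('pics/s3.npy',d)
cv2.imwrite('pics/s3.png',cv2.resize(p[240:390,130:310,::-1],None,fx=4,fy=4,interpolation=cv2.INTER_CUBIC))
E
```

```text
time_s: 4.5
position: [0.586, -0.2002, 0.121]
tcp_rot: [[-0.941, 0.34, 0.005], [0.34, 0.941, 0.002], [-0.004, 0.004, -1.0]]
force: [0.5, 1.1, -1.3]
opening: 0.606
t 4.5 pos [ 0.586  -0.2002  0.121 ] j [-29.3  36.9  88.2   0.3  54.8 -99.6] F [ 0.5  1.1 -1.3] open 0.606 | shift mm [-2.4 -2.1 11. ] tilt [ 0.0052  0.0022 -1.    ]
```

View pics/s3.png

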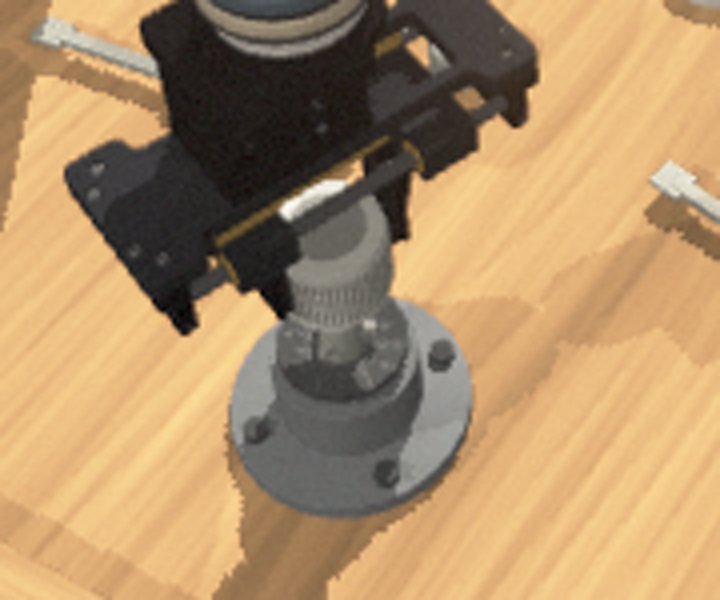

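The collar hangs just above the stem, crop (340,320), about on its axis. Next I correct the last 2–3 mm and lower it.

```bash
python3 -m inch '[[40,-2.4,-2.1,5,0],[40,-2.4,-2.1,12,0],[40,-2.4,-2.1,19,0],[40,-2.4,-2.1,25,0],[40,-2.4,-2.1,28,0],[40,-2.4,-2.1,28,0],[40,-2.4,-2.1,28,0]]'
python3 -c "
from h import *
for i in range(3): goto(.5876,-.203,.088)"
```

```text
time_s: 5.25
position: [0.5883, -0.2035, 0.0934]
tcp_rot: [[-0.94, 0.34, 0.007], [0.34, 0.94, 0.001], [-0.006, 0.004, -1.0]]
force: [0.1, 0.6, -0.9]
opening: 0.609
t 5.25 pos [ 0.5883 -0.2035  0.0934] j [-29.5  39.2  88.7   0.3  51.8 -99.8] F [ 0.1  0.6 -0.9] open 0.609 | shift mm [0.9 0.2 5.4] tilt [ 0.0066  0.0015 -1.    ]
t 5.25 pos [ 0.5883 -0.2035  0.0934] j [-29.5  39.2  88.7   0.3  51.8 -99.8] F [ 0.1  0.6 -0.9] open 0.609 | shift mm [0.9 0.2 5.4] tilt [ 0.0066  0.0015 -1.    ]
t 5.25 pos [ 0.5883 -0.2035  0.0934] j [-29.5  39.2  88.7   0.3  51.8 -99.8] F [ 0.1  0.6 -0.9] open 0.609 | shift mm [0.9 0.2 5.4] tilt [ 0.0066  0.0015 -1.    ]
```

```bash
python3 -m inch '[[40,0.5,0,2,0],[40,0.5,0,4,0],[40,0.5,0,5,0],[40,0.5,0,6,0],[40,0.5,0,7,0],[40,0.5,0,7,0]]'; python3 -m inch '[[40,0,0,1,0],[40,0,0,1,0]]'
```

```text
time_s: 5.85
position: [0.5881, -0.2034, 0.0881]
tcp_rot: [[-0.941, 0.34, 0.007], [0.34, 0.941, 0.001], [-0.006, 0.003, -1.0]]
force: [-2.7, -0.2, 7.6]
opening: 0.607
time_s: 6.05
position: [0.5881, -0.2034, 0.0881]
tcp_rot: [[-0.941, 0.34, 0.007], [0.34, 0.941, 0.001], [-0.007, 0.003, -1.0]]
force: [-2.1, 1.2, 6.7]
opening: 0.608
```

```bash
python3 -m inch '[[40,0,0,2,0.06],[40,0,0,2,0.12],[40,0,0,2,0.18],[40,0,0,2,0.24],[40,0,0,2,0.24]]'; python3 -c "
from h import *
goto(.588,-.2034,.088)"
```

```text
time_s: 6.55
position: [0.5892, -0.2045, 0.0881]
tcp_rot: [[-0.833, 0.554, 0.01], [0.554, 0.833, -0.002], [-0.01, 0.004, -1.0]]
force: [-1.7, -0.5, 9.7]
opening: 0.609
t 6.55 pos [ 0.5892 -0.2045  0.0881] j [-29.5  39.7  88.9   0.3  50.9 -86. ] F [-1.7 -0.5  9.7] open 0.609 | shift mm [1.6 0.2 0.1] tilt [ 0.0103 -0.0017 -0.9999]
```

```bash
python3 -m inch '[[40,0.5,0,2,0.06],[40,0.5,0,2,0.12],[40,0.5,0,2,0.18],[40,0.5,0,2,0.24],[40,0.5,0,2,0.24]]'
```

```text
time_s: 7.05
position: [0.589, -0.2049, 0.088]
tcp_rot: [[-0.677, 0.736, 0.011], [0.736, 0.677, -0.003], [-0.01, 0.006, -1.0]]
force: [-4.4, -0.3, 10.8]
opening: 0.606
```

```bash
python3 -m inch '[[40,0,0,2,0.06],[40,0,0,2,0.12],[40,0,0,2,0.18],[40,0,0,2,0.24],[40,0,0,2,0.24]]'
```

```text
time_s: 7.55
position: [0.5885, -0.2052, 0.0878]
tcp_rot: [[-0.482, 0.876, 0.01], [0.876, 0.482, -0.004], [-0.009, 0.007, -1.0]]
force: [-3.8, -0.4, 11.1]
opening: 0.605
```

```bash
python3 -m inch '[[40,0,0,2,0.06],[40,0,0,2,0.12],[40,0,0,2,0.18],[40,0,0,2,0.24],[40,0,0,2,0.24]]'
```

```text
time_s: 8.05
position: [0.5882, -0.205, 0.0854]
tcp_rot: [[-0.26, 0.966, 0.009], [0.966, 0.26, -0.004], [-0.006, 0.008, -1.0]]
force: [-0.5, 0.3, -1.7]
opening: 0.611
```

```bash
python3 -m inch '[[40,0,0,2,0.06],[40,0,0,2,0.12],[40,0,0,2,0.18],[40,0,0,2,0.24],[40,0,0,2,0.24]]'
```

```text
time_s: 8.55
position: [0.5872, -0.2049, 0.0826]
tcp_rot: [[-0.028, 1.0, 0.007], [1.0, 0.028, -0.004], [-0.004, 0.006, -1.0]]
force: [-1.7, -1.1, -4.0]
opening: 0.606
```

```bash
python3 -c "
from h import *
s=bot.read_state();print(s['moment'])
goto(.588,-.2034,.070)"; python3 -m inch '[[40,0,0,1,-0.06],[40,0,0,2,-0.12],[40,0,0,4,-0.12],[40,0,0,5,-0.12],[40,0,0,6,-0.12]]';python3 -c "
from h import *
s=bot.read_state();print(s['moment'])
goto(.588,-.2034,.070)"
```

```text
[-0.22143289  0.45413745  0.86506599]
t 8.55 pos [ 0.5872 -0.2049  0.0826] j [-29.5  40.1  89.2  -0.   50.3 -31.1] F [-1.7 -1.1 -4. ] open 0.606 | shift mm [ 1.5  0.8 12.6] tilt [ 0.0065 -0.004  -1.    ]
time_s: 9.05
position: [0.5875, -0.2049, 0.0769]
tcp_rot: [[-0.147, 0.989, 0.007], [0.989, 0.147, -0.004], [-0.005, 0.006, -1.0]]
force: [-2.2, 1.4, 3.0]
opening: 0.602
[ 0.06790311  0.28663666 -0.04590048]
t 9.05 pos [ 0.5875 -0.2049  0.0769] j [-29.5  40.5  89.3   0.   49.7 -38. ] F [-2.2  1.4  3. ] open 0.602 | shift mm [1.5 0.7 6.9] tilt [ 0.007 -0.004 -1.   ]
```

The keyways dropped. The torque built up by the extra turn has been relieved by turning back, and z = 0.077 matches ring contact. Now pushing home.

```bash
python3 -m inch '[[40,0,0,2,0],[40,0,0,4,0],[40,0,0,6,0],[40,0,0,8,0],[40,0,0,10,0],[40,0,0,10,0],[40,0,0,10,0]]';python3 -c "
from h import *
s=bot.read_state();print(s['moment'])
goto(.588,-.2034,.070)"
```

```text
time_s: 9.75
position: [0.5875, -0.205, 0.0701]
tcp_rot: [[-0.147, 0.989, 0.007], [0.989, 0.147, -0.005], [-0.006, 0.007, -1.0]]
force: [-5.1, 2.7, 19.8]
opening: 0.609
[0.4451452  1.25370237 0.00803228]
t 9.75 pos [ 0.5875 -0.205   0.0701] j [-29.5  41.1  89.5  -0.   48.9 -38. ] F [-5.1  2.7 19.8] open 0.609 | shift mm [1.5 0.7 0.1] tilt [ 0.0074 -0.0046 -1.    ]
```

```bash
python3 - <<'E'
from h import *
goto(.588,-.2034,.070)
p,d=vision.capture('scene');np.save('pics/s4.npy',d)
cv2.imwrite('pics/s4.png',cv2.resize(p[240:390,130:310,::-1],None,fx=4,fy=4,interpolation=cv2.INTER_CUBIC))
S=cloud('scene',d);q=S[280:335,195:235].reshape(-1,3);q=q[np.hypot(q[:,0]-.588,q[:,1]+.204)<.024]
h=np.histogram(q[:,2],np.arange(.05,.13,.004));print([(round(a,3),int(b)) for a,b in zip(h[1],h[0])]);t=q[(q[:,2]>.09)&(q[:,2]<.104)];print('top z',np.median(t[:,2]))
p,d=vision.capture('top');W=cloud('top',d)
for n,c,r,a,b in [('knob',(225,238),20,.02,.08),('spacer',(262,194),20,.01,.03),('jar',(142,320),25,.05,.1)]: print(n,circ(W,c,r,a,b)[:2])
goto(.588,-.2034,.070)
E
```

```text
t 9.75 pos [ 0.5875 -0.205   0.0701] j [-29.5  41.1  89.5  -0.   48.9 -38. ] F [-5.1  2.7 19.8] open 0.609 | shift mm [1.5 0.7 0.1] tilt [ 0.0074 -0.0046 -1.    ]
[(np.float64(0.05), 0), (np.float64(0.054), 0), (np.float64(0.058), 1), (np.float64(0.062), 1), (np.float64(0.066), 0), (np.float64(0.07), 0), (np.float64(0.074), 1), (np.float64(0.078), 0), (np.float64(0.082), 3), (np.float64(0.086), 5), (np.float64(0.09), 6), (np.float64(0.094), 113), (np.float64(0.098), 107), (np.float64(0.102), 1), (np.float64(0.106), 0), (np.float64(0.11), 0), (np.float64(0.114), 0), (np.float64(0.118), 0), (np.float64(0.122), 0)]
top z 0.09795278527724485
knob [0.4946 0.2349]
spacer [0.5981 0.1543]
jar [0.3162 0.405 ]
t 9.85 pos [ 0.5875 -0.205   0.0701] j [-29.5  41.1  89.5  -0.   48.9 -38. ] F [-5.9  3.2 21. ] open 0.61 | shift mm [1.5 0.7 0.1] tilt [ 0.0075 -0.0046 -1.    ]
```

View pics/s4.png

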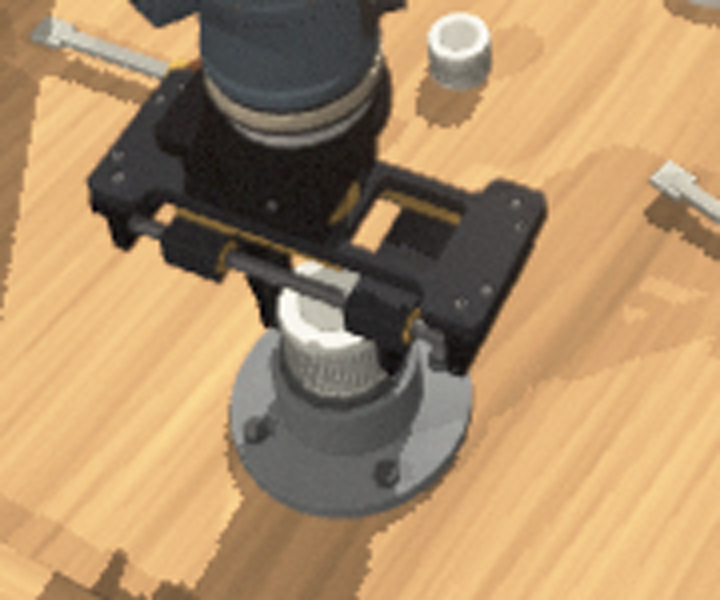

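The collar, at crop (330,340), sits down on the shoulder. Its top measures z = 0.098 against 0.097 expected when fully home, and the push is steady at 20 N. Handing in.

```bash
python3 -c "
from rig import bot
print(bot.hand_in())"
```

```text
the job is handed in; nothing more can be done
None
```

I fitted the collar over the stem and turned it about 55° under light pressure until its keyways dropped over the pins. I then pushed it fully home and handed in at about 9.9 s, still holding it there.

**Final position:** the tool stopped hard at z = 0.0701 m, against about 0.070 m expected. The collar top read 0.098 m in the scene camera, against 0.097 m expected at fully home.

**Push:** it held steady at about 20 N, more than the 9 N the spring needs, with a tilt of about 0.01 rad.

**Bystanders:** the knob, spacer and jar were within 1 mm of where they started. I didn't re-measure the gouges and mallet, but the arm never came near them.

**Turned too far:** I turned about 14° further after the drop, which raised the twist to 0.87 N m. I turned back about 7°, which brought it to about zero before the final push.

**Disagreement:** the tool axis ended about 1.7 mm from the point I was steering to. I put this down to a small offset of the collar in the grip, and it is inside the 4 mm allowance. I couldn't measure the collar's axis directly at the end.

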